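Find the stamped stock box and push it to the dispatch line

ROBOT

A 6-joint arm with a two-finger parallel gripper is mounted at the origin on a cart in front of the work surface, level with it; the furniture and walls round the work are solid. World frame = base frame: x ahead of the robot, y to its left, z up, the work surface at z = 0. Lengths are in m, angles in rad, forces in N, time in s.
With the tool pointing down it reaches from about 0.35 to 0.85 m from the base axis. Payload 8.1 kg.
Tool frame: the origin (TCP) lies on the front face of the gripper's body, between the roots of the fingers; the fingertips stand 84 mm ahead of it and the grasp point (between the pads) lies 65 mm ahead of it; x points along the fingers, y is the direction in which the jaws open and shut, and the axes are right-handed (so a half turn about x gives the same grasp; the last joint's range is limited). The gripper opens to 93 mm and grips with 3 to 60 N. Pads are 15 mm wide; open, the fingers measure 128 mm over their backs; the gripper's body (75 mm by 188 mm) begins 65 mm behind the grasp point.
Start: joints at [-1.29, 0.13, 1.488, -0, 1.523, -0.085], TCP at [0.215, -0.56, 0.303] pointing down, gripper open.
Joint ranges: [-2.96, 2.96], [-0.89, 2.26], [0.02, 2.5], [-1.34, 4.48], [0, 2.73], [-2.66, 2.66]. Speed limits (rad/s): [2.39, 2.39, 2.79, 3.14, 3.14, 3.14].

INTERFACE

Orientations are given as a rotation vector (axis times angle).
In Python, from plant import telemetry, read_camera, camera_params, robot gives the robot as it stands.
- The arm moves only by the tool step_arm, never from a script. Its argument "commands" is a list of rows, each an object with "xyz": the shift along the tool's x, y, z in mm, a list of three; "turn": the turn, a rotation vector about the tool's x, y, z in rad, a list of three; "grip": the finger opening in mm, from 0 to 93. In form: [{"xyz": [dx, dy, dz], "turn": [ax, ay, az], "grip": grip}, ...]. A call has 1 to 12 rows; each row is the pose to reach, as a shift and turn from the pose commanded when the call began, along the tool's axes at that moment; what a row does not reach only later rows make up. A row lasts 1/8 s, in which the tool goes at most 62.5 mm and 10.7 degrees, less where a joint would pass 70% of its speed; a pose out of reach is approached as far as the arm can. A call with a gripper value outside its range is refused whole. The fingers move at their own pace and stop on an object; "force" is the grip in N (left out, the last holds). Time passes only in rows, so rows that repeat a pose let the fingers close. It gives the time, the measured TCP pose, the force and the opening at its end, in the units of the state.
- telemetry.read_state(): the state, without advancing time (a new reading comes with each control period).
- read_camera(name): name is "scene" or "side" or "wrist"; returns the picture (384x512x3 uint8, red, green, blue); there is no depth.
- camera_params(name): a dict with "mtx" (3x3 intrinsics, pixels), "rvec" (rotation vector, rad) and "tvec" (3), from world to camera coordinates, as OpenCV has them. Camera axes: x right, y down, z forward; pixel columns grow to the right and rows downward; lengths in m; the calibration is good to about 2 mm. A picture is of the moment at which its call begins: read the wrist's pose just before it. camera_params takes no time and is no camera call; for the wrist camera it gives the pose at the moment of the call.
- robot.close_job(): hands the job in, once; it reports no verdict.
The state is a dict: "t": time; "q": joint angles; "dq": joint speeds; "joint_torque": joint torques, N m; "tool_pos": TCP position; "orientation": TCP orientation; "force": force on the tool from outside, world axes, zero at the start; "wrist_torque": the same for the moment, N m; "opening": finger opening in m.
Only numpy, scipy, OpenCV 4.12 (cv2) and the standard library are available. Lean on these libraries where they do the work, as an engineer would, in place of code of your own. Each camera call takes 0.05 s, during which the arm holds its last target. There are 200 camera calls.

TASK

Two like wooden stock boxes stand on the bench; only one has a round stamp burnt into its underside. With the fingertips, tip each box over backwards, away from you, so that it lies on its back with its underside facing you; then push the stamped one straight ahead along the bench, still lying so, until it lies across the brass dispatch line, with the line about under its middle. Leave the other box lying where it fell, never grip or lift a box, and leave the solder spool and the wax alone.

Things in the scene. Friction and masses are not known exactly. Their poses are not given: they have to be found in the camera images.
- stamped_box: Closed light-wood stock box, 44 deep (its x) x 60 wide (y) x 68 high (z), about 0.15 kg, brass clasp plate high on its front. In the middle of its underside, seen only once tipped: a burnt ring 36 across with a cross. Origin: centre of the underside; x from front to back, z to the lid (level, pointing away from you, once it lies on its back). Front to the robot, turned up to 0.15 rad.
- plain_box: The box without a stamp, bare wood underneath; else the same in looks, size, mass, axes and behaviour as stamped_box. The boxes stand side by side, either one to the left, centres 11 to 19 cm apart. Each has two skids under it along its x, 3 high, 8 wide, middles 26 either side of centre, counted in the 68 height.
- stamped_box_center (a point): Middle of stamped_box, 34 mm along its z from its origin. Wood grips the worktop: pushed away from you 52 to 62 mm up its front face, a box tips about its far bottom edge and, past 33 degrees (some 30 mm of push), falls by itself on to its back; it then lies 68 long, 44 high, underside upright and facing you. Pushed low (20 mm up) a lying box slides.
- plain_box_center (a point): Middle of plain_box, 34 mm along its z from its origin.
- dispatch_line: Straight flat brass strip set in the worktop, 300 long, 6 wide, under 1 mm high, nothing catches on it; it runs from left to right across the far part of the bench, beyond both boxes. Origin: its middle; y along the strip (to the left), x across it, away from the robot.
- solder_spool: Small grey spool of solder, 36 across, 20 high, standing loose to the right of both boxes. Origin: centre of its underside. To be left alone.
- beeswax: Round yellow cake of wax, 45 across, 20 high, loose, on the robot's side of the boxes, between their lanes. Origin: centre of its underside. To be left alone.
Not all that is in view belongs to the job. What is shaped like the plain_box but red is not meant.

How it is judged:
On the way, in this order (a step that is already met when the one before it is completed fails the run):
1. one of the boxes lies on its back, underside facing the robot (((angle between stamped_box's own x axis and vertical above 3.02 rad and height (world z) of stamped_box_center below 0.03 m and angle between the z axis of stamped_box and the x axis of dispatch_line, either way round below 0.8 rad) or (angle between plain_box's own x axis and vertical above 3.02 rad and height (world z) of plain_box_center below 0.03 m and angle between the z axis of plain_box and the x axis of dispatch_line, either way round below 0.8 rad))), for 0.2 s.
2. both boxes lie on their backs, undersides facing the robot (angle between each of stamped_box, plain_box's own x axis and vertical above 3.02 rad and height (world z) of each of stamped_box_center, plain_box_center below 0.03 m and angle between the z axis of each of stamped_box, plain_box and the x axis of dispatch_line, either way round below 0.8 rad), for 0.2 s.
3. the stamped box lies across the dispatch line (x of stamped_box_center in the frame of dispatch_line between -0.03 and 0.03 m), for 0.2 s.
At the end, for the whole second after the job is handed in: Both boxes rest on their backs (within 7 degrees), undersides facing the robot; the middle of the stamped box is within 30 mm of the brass line, within its length; the plain box is more than 45 mm short of the line and its middle within 110 mm of where it stood (the fall takes 60) (all of step 2 and all of step 3 and y of stamped_box_center in the frame of dispatch_line between -0.15 and 0.15 m and x of plain_box_center in the frame of dispatch_line below -0.045 m and distance of plain_box_center from where it was at the start of the episode below 0.11 m and linear speed of each of stamped_box, plain_box below 0.01 m/s); the robot touches nothing.
It fails at once if the stamped box is lifted off the bench (height (world z) of stamped_box_center above 0.053 m or (angle between stamped_box's own z axis and vertical above 1.45 rad and height (world z) of stamped_box_center above 0.034 m) or (angle between stamped_box's own z axis and vertical below 0.15 rad and height (world z) of stamped_box_center above 0.046 m)).
It fails at once if the plain box is lifted off the bench (height (world z) of plain_box_center above 0.053 m or (angle between plain_box's own z axis and vertical above 1.45 rad and height (world z) of plain_box_center above 0.034 m) or (angle between plain_box's own z axis and vertical below 0.15 rad and height (world z) of plain_box_center above 0.046 m)).
It fails at once if the plain box is pushed to the dispatch line (x of plain_box_center in the frame of dispatch_line above -0.045 m).
It fails at once if a box reaches the line before both have been tipped over (x of stamped_box_center in the frame of dispatch_line above -0.045 m and angle between plain_box's own z axis and vertical below 1.3 rad).
It fails at once if the solder spool or the wax is disturbed (moved more than 15 mm) (distance of any of solder_spool, beeswax from where it was at the start of the episode above 0.015 m).
It also fails if it takes over 64 s, if anything falls off the work surface, if the arm or the gripper's body presses on something with over 40 N, if the wrist force passes 120 N, or if a joint passes its speed limit or range.

## Working session

There is one attempt and no reset: what is moved stays moved. The work goes in short steps, Python scripts to look and compute and a tool call to move; the robot and the scene stay as the last step left them, time stands still between calls to the robot, and variables do not carry over. Pictures are saved under pics/ and viewed, about 8 in all and at most 12, crops included, and the job is handed in when it is done.

Besides the shell and the picture viewer there is one more tool, called after "Request:" as a command line: name --argument value ..., lists and objects as JSON in quotes. step_arm: Moves the arm, as the interface text tells. Its arguments: {"type":"object","properties":{"commands":{"type":"array"},"force":{"type":"number"}},"required":["commands"]}

```bash
mkdir -p pics; cat > h.py <<'E'
import numpy as np, cv2
from plant import telemetry, read_camera, camera_params, robot
def save(n,f):
    im=read_camera(n); cv2.imwrite('pics/'+f,im[:,:,::-1]); return im
def ray(n,uv,z):
    c=camera_params(n); R=cv2.Rodrigues(np.array(c['rvec'],float))[0]; t=np.array(c['tvec'],float).ravel()
    d=R.T@np.linalg.inv(np.array(c['mtx']))@np.array([uv[0],uv[1],1.]); o=-R.T@t
    return o+d*(z-o[2])/d[2]
def proj(n,p):
    c=camera_params(n); return cv2.projectPoints(np.array(p,float).reshape(-1,1,3),np.array(c['rvec'],float),np.array(c['tvec'],float),np.array(c['mtx'],float),None)[0].reshape(-1,2)
E
python3 - <<'E'
from h import *
s=telemetry.read_state(); print(s)
a=save('scene','s0.png'); b=save('side','d0.png')
for n in('scene','side'):
    c=camera_params(n);R=cv2.Rodrigues(np.array(c['rvec'],float))[0];print(n,-R.T@np.array(c['tvec']).ravel(),R[2])
E
```

```text
{'t': 0.0, 'q': array([-1.29039684e+00,  1.31169752e-01,  1.48924456e+00,  6.27559992e-06,
        1.52302245e+00, -8.53907625e-02]), 'dq': array([-0.00137627,  0.0003959 ,  0.00029084, -0.00032004, -0.00078083,
       -0.00148069]), 'joint_torque': array([ 2.34003572e-03, -5.59849656e+01, -4.91754198e+01,  7.69777014e-02,
        3.57951131e-02, -1.03329269e-04]), 'tool_pos': array([ 0.21452602, -0.55989776,  0.30170126]), 'orientation': array([ 2.02240794,  0.37598966, -2.02276437]), 'force': array([ 0.77433459, -0.54205636, -0.47344599]), 'wrist_torque': array([-0.06643854,  0.01248388, -0.01186661]), 'opening': 0.09305815221998971}
scene [0.1042993  0.16980929 0.84969051] [ 0.45878409 -0.29743106 -0.83728843]
side [ 0.55369268 -0.75270282  0.60849431] [-0.03999948  0.76707905 -0.64030444]
```

View pics/s0.png

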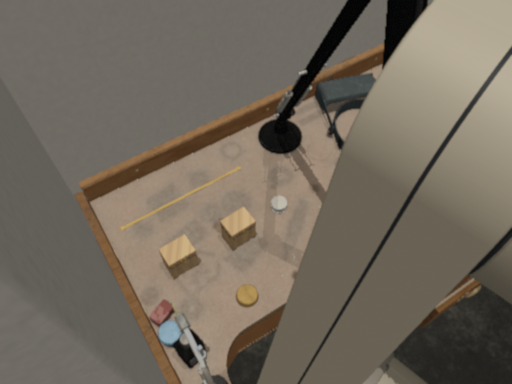

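View pics/d0.png

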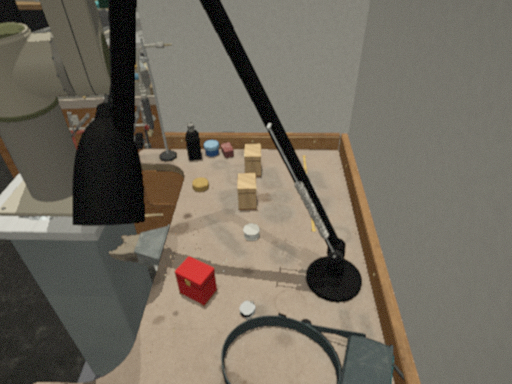

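Scene view: the brass line runs from (122,228) to (241,168). The box tops are near (179,249) and (238,220), the spool at (279,203) and the wax at (247,294). I'll enlarge it to read corners.

```bash
python3 - <<'E'
import cv2
a=cv2.imread('pics/s0.png')[155:310,115:315]
cv2.imwrite('pics/s0c.png',cv2.resize(a,None,fx=3.8,fy=3.8,interpolation=cv2.INTER_CUBIC))
E
```

```text
(no output)
```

View pics/s0c.png

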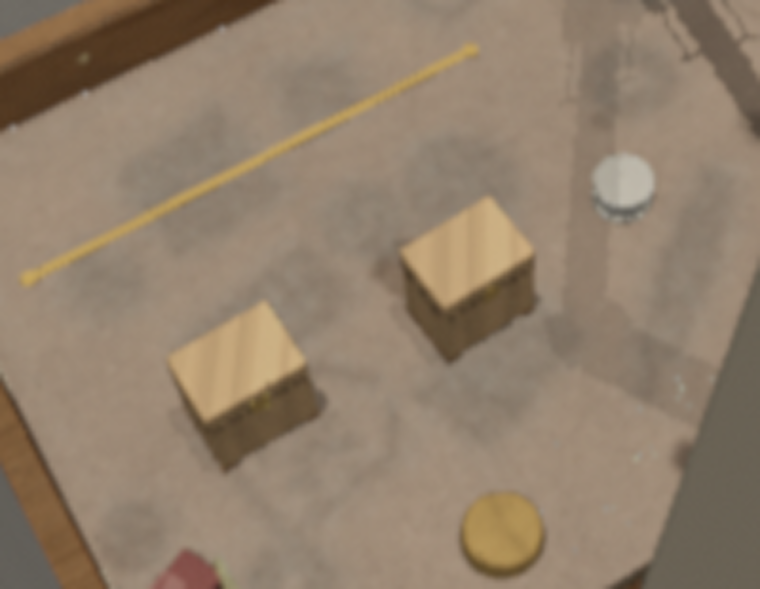

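Crop corners: left box top is (168,358), (265,303), (306,363), (210,421). Right box top is (400,252), (490,197), (534,250), (448,308). Line ends are (28,279) and (475,49). Spool top is (624,183), wax top (503,530).

```bash
python3 - <<'E'
from h import *
f=lambda p,z: ray('scene',(115+(p[0]+.5)/3.8-.5,155+(p[1]+.5)/3.8-.5),z)[:2]
np.set_printoptions(precision=4,suppress=True)
for n,c in(('L',[(168,358),(265,303),(306,363),(210,421)]),('R',[(400,252),(490,197),(534,250),(448,308)])):
    P=np.array([f(p,.068) for p in c]); print(n,P.tolist(),P.mean(0)); 
    fr=P[2]-P[3]; fb=P[1]-P[0]; d=P[1]-P[2]
    print('yaw from fronts',np.arctan2(fr[0],-fr[1]),np.arctan2(fb[0],-fb[1]),'from side',np.arctan2(d[1],d[0]),np.linalg.norm(fr),np.linalg.norm(d))
a,b=f((28,279),0),f((475,49),0); print('line',a,b,(a+b)/2,np.linalg.norm(a-b),np.arctan2(b[0]-a[0],a[1]-b[1]))
print('spool',f((624,183),.02),'wax',f((503,530),.02))
E
```

```text
L [[0.522399173955002, 0.11724702244901325], [0.5242263732747354, 0.06032446012902247], [0.48212938456176135, 0.05860468895317503], [0.4794379818117548, 0.11467412724248809]] [0.502  0.0877]
yaw from fronts 0.047964427336585604 0.03208871939525862 from side 0.04082988966323182 0.056133996462409734 0.04213210262492892
R [[0.5131657203817127, -0.014989145077158095], [0.5169060910500497, -0.07387950830781884], [0.47603300421351813, -0.07635149085584794], [0.4705688813808286, -0.019410998638547283]] [ 0.4942 -0.0462]
yaw from fronts 0.09566904310182106 0.0634289380036848 from side 0.060405889513025536 0.0572020654546599 0.040947770699568134
line [0.6471 0.1588] [ 0.6508 -0.1445] [0.6489 0.0072] 0.30327341208980674 0.012312987576431284
spool [ 0.5088 -0.1601] wax [0.3677 0.011 ]
```

```bash
python3 - <<'E'
from h import *
np.set_printoptions(precision=3,suppress=True)
s=telemetry.read_state(); R=cv2.Rodrigues(s['orientation'])[0]; print(R)
print(proj('side',[s['tool_pos'],s['tool_pos']+R[:,0]*.084,[0.2,-.5,.4]]), proj('scene',[s['tool_pos']]))
print('lamp base',ray('scene',(280,136),0),ray('side',(333,280),0))
def o(n):
    c=camera_params(n);Rr=cv2.Rodrigues(np.array(c['rvec'],float))[0];return -Rr.T@np.array(c['tvec']).ravel()
# lamp arm in side as plane with scene rays
for uvs in [(300,85),(320,60),(340,30),(358,5)]:
    A=[o('side'),ray('side',(205,0),0),ray('side',(330,235),0)]
    n=np.cross(A[1]-A[0],A[2]-A[0]); p=o('scene'); d=ray('scene',uvs,0)-p
    print(uvs,p+d*(n@(A[0]-p))/(n@d))
save('wrist','w0.png')
E
```

```text
[[-0.     0.358 -0.934]
 [ 0.002 -0.934 -0.358]
 [-1.    -0.002 -0.   ]]
[[ -87.657  309.712]
 [ -41.547  353.573]
 [-119.395  189.858]] [[589.612 130.896]]
lamp base [ 0.681 -0.282  0.   ] [ 0.681 -0.282  0.   ]
(300, 85) [ 0.58  -0.24   0.271]
(320, 60) [ 0.535 -0.237  0.363]
(340, 30) [ 0.478 -0.211  0.467]
(358, 5) [ 0.447 -0.201  0.526]
```

View pics/w0.png

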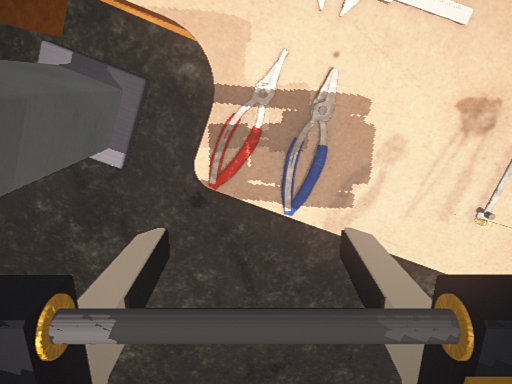

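Wrist view: it shows the cart edge, pliers and the open fingers, nothing to do with the boxes. Next I'll locate the lamp head, since it hangs between the start pose and the boxes.

```bash
python3 - <<'E'
from h import *
np.set_printoptions(precision=3,suppress=True)
def o(n):
    c=camera_params(n);Rr=cv2.Rodrigues(np.array(c['rvec'],float))[0];return -Rr.T@np.array(c['tvec']).ravel()
def tri(a,b):
    p,q=o('side'),o('scene');d=ray('side',a,0)-p;e=ray('scene',b,0)-q;d/=np.linalg.norm(d);e/=np.linalg.norm(e)
    k=np.linalg.lstsq(np.c_[d,-e],q-p,rcond=None)[0];return p+k[0]*d,q+k[1]*e
for a,b in [((122,60),(402,20)),((120,20),(402,10)),((110,110),(402,40)),((105,215),(402,40))]: print(tri(a,b))
p=o('side')
for px in [(120,10),(110,105),(105,220),(75,215),(143,215)]:
    d=ray('side',px,0)-p; d/=np.linalg.norm(d); print(px,[(p+d*k).round(2).tolist() for k in (.3,.5,.7,.9)])
a=cv2.imread('pics/s0.png')[0:150,240:440]; b=cv2.imread('pics/d0.png')[0:250,60:360]
A=cv2.resize(a,(790,593),interpolation=cv2.INTER_CUBIC); cv2.imwrite('pics/lamp.png',cv2.convertScaleAbs(A,alpha=2,beta=20))
E
```

```text
(array([ 0.381, -0.324,  0.454]), array([ 0.445, -0.292,  0.472]))
(array([ 0.376, -0.289,  0.488]), array([ 0.429, -0.264,  0.506]))
(array([ 0.368, -0.363,  0.41 ]), array([ 0.451, -0.317,  0.424]))
(array([ 0.385, -0.475,  0.349]), array([ 0.507, -0.395,  0.356]))
(120, 10) [[0.45, -0.48, 0.54], [0.38, -0.3, 0.5], [0.31, -0.11, 0.46], [0.24, 0.07, 0.41]]
(110, 105) [[0.44, -0.5, 0.49], [0.36, -0.34, 0.4], [0.28, -0.17, 0.32], [0.2, -0.01, 0.24]]
(105, 220) [[0.43, -0.55, 0.42], [0.35, -0.42, 0.29], [0.27, -0.29, 0.17], [0.19, -0.16, 0.04]]
(75, 215) [[0.41, -0.56, 0.43], [0.32, -0.43, 0.31], [0.23, -0.3, 0.19], [0.13, -0.17, 0.06]]
(143, 215) [[0.46, -0.54, 0.41], [0.39, -0.41, 0.29], [0.33, -0.27, 0.16], [0.26, -0.13, 0.03]]
```

View pics/lamp.png

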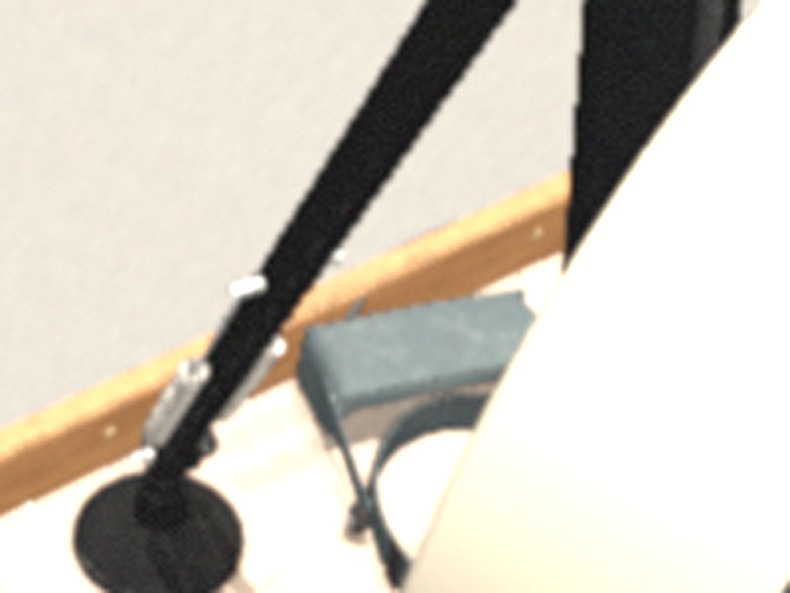

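The lamp's head and second link (scene (385–425, 0–65)) hang between the start and the boxes. I'll triangulate the elbow and the head's inner edge to pick a safe swing radius.

```bash
python3 - <<'E'
from h import *
np.set_printoptions(precision=3,suppress=True)
L=lambda t:np.array([.447-.53*t,-.201+.17*t,.526+t])
for t in np.arange(0,.31,.06): print(t,L(t),np.hypot(*L(t)[:2]),proj('side',[L(t)])[0])
def o(n):
    c=camera_params(n);Rr=cv2.Rodrigues(np.array(c['rvec'],float))[0];return -Rr.T@np.array(c['tvec']).ravel()
p,q=o('side'),o('scene')
# plane through scene cam containing black left edge; intersect with side rays of head's right edge / link right edge
n=np.cross(ray('scene',(387,0),0)-q,ray('scene',(383,65),0)-q)
for px in [(135,0),(133,60),(132,100),(138,140),(143,180),(143,220),(75,220)]:
    d=ray('side',px,0)-p; d/=np.linalg.norm(d); k=(n@(q-p))/(n@d); P=p+k*d; print(px,P,'k',k,'r',np.hypot(*P[:2]),proj('scene',[P])[0])
print(camera_params('side')['mtx'])
E
```

```text
0.0 [ 0.447 -0.201  0.526] 0.4901122320448654 [188.736 -31.626]
0.06 [ 0.415 -0.191  0.586] 0.45694165929580116 [157.447 -90.51 ]
0.12 [ 0.383 -0.181  0.646] 0.423806465264512 [ 121.806 -157.585]
0.18 [ 0.352 -0.17   0.706] 0.39071565108144823 [  80.838 -234.686]
0.24 [ 0.32  -0.16   0.766] 0.35768153432907324 [  33.251 -324.242]
0.3 [ 0.288 -0.15   0.826] 0.32472141906563545 [ -22.699 -429.539]
(135, 0) [ 0.362 -0.178  0.485] k 0.6179358807044673 r 0.4033154808117139 [382.199  78.018]
(133, 60) [ 0.341 -0.181  0.402] k 0.6436995382412756 r 0.3860249513714804 [378.737 134.274]
(132, 100) [ 0.325 -0.184  0.337] k 0.6698522513335426 r 0.3738465653850799 [376.535 170.064]
(138, 140) [ 0.326 -0.204  0.273] k 0.6827457916389664 r 0.3846075838237983 [375.391 188.639]
(143, 180) [ 0.325 -0.222  0.2  ] k 0.7074555066500896 r 0.3935419231493799 [374.213 207.783]
(143, 220) [ 0.308 -0.231  0.109] k 0.762290451433656 r 0.3853935139507654 [372.417 236.977]
(75, 220) [ 0.005 -0.002 -0.113] k 1.1769711404255259 r 0.005624686871366167 [357.681 476.441]
[[375.461   0.    254.718]
 [  0.    375.461 195.971]
 [  0.      0.      1.   ]]
```

The lamp's second link is only partly visible and may hang close to my swing path. I'll retract toward the base, away from it, and tilt the wrist camera toward it to look.

Request:
step_arm --commands '[{"xyz":[0,-30,0],"turn":[0,0.12,-0.05],"grip":60},{"xyz":[0,-60,0],"turn":[0,0.24,-0.1],"grip":30},{"xyz":[0,-90,0],"turn":[0,0.36,-0.15],"grip":0},{"xyz":[0,-120,0],"turn":[0,0.48,-0.2],"grip":0},{"xyz":[0,-150,0],"turn":[0,0.6,-0.25],"grip":0},{"xyz":[0,-170,0],"turn":[0,0.72,-0.3],"grip":0},{"xyz":[0,-170,0],"turn":[0,0.84,-0.35],"grip":0},{"xyz":[0,-170,0],"turn":[0,0.84,-0.35],"grip":0}]'

```text
t: 1.15
tool_pos: [0.1532, -0.4014, 0.3011]
orientation: [-2.685, -0.865, 1.103]
force: [-0.0, 0.2, -0.0]
opening: 0.0177
```

```bash
python3 - <<'E'
from h import *
np.set_printoptions(precision=3,suppress=True)
s=telemetry.read_state(); print(s['t'],s['q'],s['tool_pos'])
a=save('scene','s1.png'); b=save('wrist','w1.png')
c=camera_params('wrist');np.save('w1.npy',np.r_[np.ravel(c['rvec']),np.ravel(c['tvec']),np.ravel(c['mtx'])])
cv2.imwrite('pics/c1.png',cv2.resize(np.vstack([a,b])[:,:,::-1],(400,600)))
E
```

```text
1.15 [-1.689  0.112  1.724  0.593  2.013 -0.423] [ 0.153 -0.401  0.301]
```

View pics/c1.png

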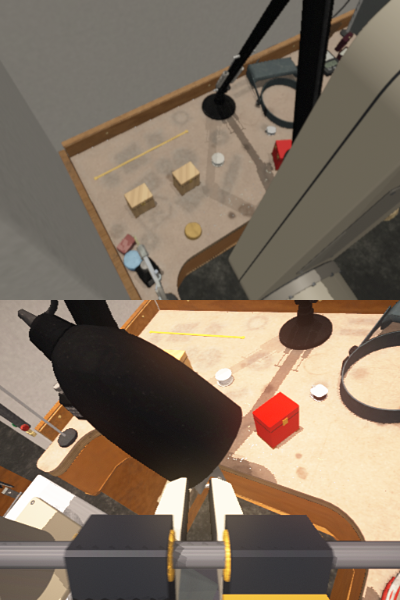

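Now clear: the wrist view shows the lamp head as a wide cone, its neck near (45,32) and its mouth near (272,184) in full-resolution pixels. The side view has its mouth at (109,220) and its neck at (113,105), so I'll triangulate those.

```bash
python3 - <<'E'
from h import *
np.set_printoptions(precision=3,suppress=True)
w=np.load('w1.npy');R=cv2.Rodrigues(w[:3])[0];ow=-R.T@w[3:6];K=w[6:].reshape(3,3)
c=camera_params('side');Rs=cv2.Rodrigues(np.array(c['rvec'],float))[0];os_=-Rs.T@np.ravel(c['tvec'])
print('wcam',ow,K[0,0])
def tri(a,b):
    d=R.T@np.linalg.solve(K,[*a,1]);e=Rs.T@np.linalg.solve(np.array(c['mtx']),[*b,1]);d/=np.linalg.norm(d);e/=np.linalg.norm(e)
    k=np.linalg.lstsq(np.c_[d,-e],os_-ow,rcond=None)[0];P,Q=ow+k[0]*d,os_+k[1]*e;return (P+Q)/2,np.linalg.norm(P-Q),np.hypot(*((P+Q)/2)[:2]),k
for a,b in [((272,184),(109,220)),((50,35),(113,105)),((160,110),(108,165)),((307,134),(143,220)),((237,233),(75,220)),((127,10),(122,30))]: print(tri(a,b))
E
```

```text
wcam [ 0.162 -0.436  0.413] 337.2014502209627
(array([ 0.278, -0.298,  0.167]), np.float64(0.0066393769926371944), np.float64(0.4071093239786245), array([0.305, 0.691]))
(array([ 0.274, -0.148,  0.312]), np.float64(0.002537431291723605), np.float64(0.31133200658362), array([0.325, 0.73 ]))
(array([ 0.273, -0.224,  0.242]), np.float64(0.013194920651691597), np.float64(0.3526954479557565), array([0.294, 0.702]))
(array([ 0.338, -0.304,  0.171]), np.float64(0.011894873198455532), np.float64(0.4547126556639991), array([0.327, 0.663]))
(array([ 0.221, -0.297,  0.171]), np.float64(0.0013178891144946267), np.float64(0.37023290844071294), array([0.286, 0.714]))
(array([ 0.317, -0.185,  0.376]), np.float64(0.13805840389610025), np.float64(0.3672247828547803), array([0.288, 0.654]))
```

The head is well fixed: neck (0.27,−0.15,0.31), mouth (0.28,−0.30,0.17), elbow about (0.38,−0.18,0.65). I'll go over the top of it, after recovering link lengths from the joint readings to check clearance.

Request:
step_arm --commands '[{"xyz":[-20,0,0],"turn":[0,-0.12,0.05],"grip":0},{"xyz":[-50,0,0],"turn":[0,-0.24,0.1],"grip":0},{"xyz":[-80,0,0],"turn":[0,-0.36,0.15],"grip":0},{"xyz":[-100,0,0],"turn":[0,-0.48,0.2],"grip":0},{"xyz":[-100,0,0],"turn":[0,-0.6,0.25],"grip":0},{"xyz":[-100,0,0],"turn":[0,-0.72,0.3],"grip":0},{"xyz":[-100,0,0],"turn":[0,-0.84,0.35],"grip":0},{"xyz":[-100,0,0],"turn":[0,-0.84,0.35],"grip":0}]'

```text
t: 2.25
tool_pos: [0.0981, -0.4555, 0.3662]
orientation: [2.017, 0.372, -2.019]
force: [-0.7, -0.1, -0.5]
opening: 0.0007
```

```bash
python3 - <<'E'
from h import *
np.set_printoptions(precision=3,suppress=True)
s=telemetry.read_state(); print(s['t'],s['q'],s['tool_pos'],cv2.Rodrigues(s['orientation'])[0])
D=[([-1.2904,.13117,1.48924],[.21453,-.5599,.3017],[2.02240794,.37598966,-2.02276437]),([-1.689,.112,1.724],[.1532,-.4014,.3011],[-2.685,-.865,1.103]),(s['q'][:3],s['tool_pos'],s['orientation'])]
A=[];b=[]
for q,p,o in D:
    e=np.array([np.cos(q[0]),np.sin(q[0]),0]);k=np.array([0,0,1.]);u=lambda t:e*np.sin(t)+k*np.cos(t)
    A.append(np.c_[e,k,u(q[1]),u(q[1]+q[2]),cv2.Rodrigues(np.array(o))[0][:,0]]);b.append(p)
x,res,rk,sv=np.linalg.lstsq(np.vstack(A),np.hstack(b),rcond=None);print('a h L1 L2 w',x,res,sv)
E
```

```text
2.25 [-1.468 -0.26   1.747 -0.001  1.649 -0.267] [ 0.098 -0.456  0.366] [[-0.     0.361 -0.933]
 [-0.005 -0.933 -0.361]
 [-1.     0.005  0.002]]
a h L1 L2 w [-0.053  0.304  0.382  0.615  0.356] [0.006] [2.915 2.459 0.621 0.22  0.164]
```

```bash
cat > fit.py <<'E'
from h import *
np.set_printoptions(precision=3,suppress=True)
def rows(q,o,a0):
    e=np.array([np.cos(q[0]),np.sin(q[0]),0]);k=np.array([0,0,1.]);u=lambda t:e*np.sin(t)+k*np.cos(t);l=np.cross(k,e)
    return np.c_[e,k,u(q[1]),u(q[1]+q[2]),cv2.Rodrigues(np.array(o))[0][:,0],l]
E
python3 - <<'E'
from fit import *
s=telemetry.read_state()
D=[([-1.2904,.13117,1.48924],[.21453,-.5599,.3017],[2.02240794,.37598966,-2.02276437]),([-1.689,.112,1.724],[.1532,-.4014,.3011],[-2.685,-.865,1.103]),(s['q'][:3],s['tool_pos'],s['orientation'])]
A=np.vstack([rows(q,o,0) for q,p,o in D]);b=np.hstack([p for q,p,o in D])
x,res,rk,sv=np.linalg.lstsq(A,b,rcond=None);print('a h L1 L2 w s',x,res,sv,A@x-b)
E
```

```text
a h L1 L2 w s [-0.01   0.296  0.341  0.561  0.305  0.049] [0.] [2.917 2.459 1.746 0.567 0.22  0.161] [-0.003  0.002 -0.001  0.003 -0.004 -0.    -0.002  0.     0.001]
```

Fit residuals are 4 mm or less. I'll lift to z≈0.85 with the tool tilted outward, well above the lamp elbow, before swinging.

Request:
step_arm --commands '[{"xyz":[-40,0,0],"turn":[0,0,0.07],"grip":0},{"xyz":[-80,0,0],"turn":[0,0,0.14],"grip":0},{"xyz":[-120,0,0],"turn":[0,0,0.21],"grip":0},{"xyz":[-160,0,0],"turn":[0,0,0.28],"grip":0},{"xyz":[-200,0,0],"turn":[0,0,0.35],"grip":0},{"xyz":[-240,0,0],"turn":[0,0,0.42],"grip":0},{"xyz":[-280,0,0],"turn":[0,0,0.49],"grip":0},{"xyz":[-320,0,0],"turn":[0,0,0.56],"grip":0},{"xyz":[-360,0,0],"turn":[0,0,0.63],"grip":0},{"xyz":[-400,0,0],"turn":[0,0,0.7],"grip":0},{"xyz":[-440,0,0],"turn":[0,0,0.77],"grip":0},{"xyz":[-490,0,0],"turn":[0,0,0.8],"grip":0}]'

```text
t: 3.75
tool_pos: [0.0965, -0.4553, 0.8554]
orientation: [1.755, -0.387, -1.499]
force: [0.3, -0.9, 0.2]
opening: 0.0007
```

```bash
cat >> fit.py <<'E'
X=np.array([-.01,.296,.341,.561,.305,.049])
from scipy.spatial.transform import Rotation as Ro
def plan(p,Rg):
    "shift (mm) and turn from current pose (measured) to p, Rg"
    s=telemetry.read_state();R=cv2.Rodrigues(s['orientation'])[0]
    return R.T@(np.array(p)-s['tool_pos'])*1000, Ro.from_matrix(R.T@Rg).as_rotvec()
E
python3 - <<'E'
from fit import *
s=telemetry.read_state(); R=cv2.Rodrigues(s['orientation'])[0]
print(s['t'],s['q'],s['tool_pos'],s['force'],R,rows(s['q'],s['orientation'],0)@X-s['tool_pos'])
# sweep waypoints: same relative pose rotated about base axis
a0=np.arctan2(s['tool_pos'][1],s['tool_pos'][0]); 
for d in np.arange(.15,1.75,.15):
    Z=Ro.from_euler('z',d).as_matrix(); sh,t=plan(Z@s['tool_pos'],Z@R); print(round(a0+d,2),sh.round(),t.round(3))
E
```

```text
3.75 [-1.689 -0.375  1.038  0.346  1.728 -0.295] [ 0.097 -0.455  0.855] [ 0.271 -0.935  0.194] [[ 0.258  0.25  -0.933]
 [-0.67  -0.65  -0.359]
 [-0.696  0.718 -0.   ]] [ 0.006  0.036 -0.012]
-1.21 [  4.   4. -70.] [-0.104  0.108 -0.   ]
-1.06 [   1.    1. -139.] [-0.209  0.215 -0.   ]
-0.91 [ -10.  -10. -207.] [-0.313  0.323 -0.   ]
-0.76 [ -28.  -27. -272.] [-0.418  0.431 -0.   ]
-0.61 [ -53.  -51. -333.] [-0.522  0.539 -0.   ]
-0.46 [ -84.  -81. -388.] [-0.626  0.646 -0.   ]
-0.31 [-120. -117. -435.] [-0.731  0.754 -0.   ]
-0.16 [-161. -157. -475.] [-0.835  0.862 -0.   ]
-0.01 [-206. -200. -506.] [-0.94   0.969 -0.   ]
0.14 [-254. -247. -527.] [-1.044  1.077 -0.   ]
0.29 [-304. -294. -537.] [-1.148  1.185 -0.   ]
```

Request:
step_arm --commands '[{"xyz":[3,3,-60],"turn":[-0.09,0.092,0],"grip":0},{"xyz":[2,2,-115],"turn":[-0.174,0.18,0],"grip":0},{"xyz":[-3,-3,-170],"turn":[-0.26,0.268,0],"grip":0},{"xyz":[-15,-14,-225],"turn":[-0.345,0.355,0],"grip":0},{"xyz":[-31,-30,-280],"turn":[-0.43,0.445,0],"grip":0},{"xyz":[-53,-51,-333],"turn":[-0.522,0.539,0],"grip":0},{"xyz":[-80,-77,-382],"turn":[-0.615,0.634,0],"grip":0},{"xyz":[-112,-109,-425],"turn":[-0.71,0.73,0],"grip":0},{"xyz":[-147,-143,-463],"turn":[-0.8,0.825,0],"grip":0},{"xyz":[-184,-179,-492],"turn":[-0.888,0.916,0],"grip":0},{"xyz":[-222,-216,-515],"turn":[-0.975,1.006,0],"grip":0},{"xyz":[-254,-247,-527],"turn":[-1.044,1.077,0],"grip":0}]'

```text
t: 5.25
tool_pos: [0.4618, 0.0654, 0.854]
orientation: [1.362, 0.809, -0.368]
force: [0.0, -0.7, -0.9]
opening: 0.0003
```

```bash
python3 - <<'E'
from fit import *
s=telemetry.read_state(); R=cv2.Rodrigues(s['orientation'])[0]
print(s['t'],s['q'],s['tool_pos'],s['force'])
# goal over left box lane: x down, y left, z ahead, small yaw
def G(yaw): 
    return Ro.from_euler('z',yaw).as_matrix()@np.array([[0,0,1],[0,1,0],[-1,0,0.]])
np.save('R0.npy',R)
print(plan([.40,.085,.45],G(.04)))
E
```

```text
5.25 [-0.187 -0.374  1.041  0.348  1.727 -0.297] [0.462 0.065 0.854] [ 0.    -0.727 -0.889]
(array([ 243.202, -327.024,  -36.474]), array([-1.236,  0.521, -0.681]))
```

Request:
step_arm --commands '[{"xyz":[20,-27,-3],"turn":[-0.103,0.043,-0.057],"grip":0},{"xyz":[40,-54,-6],"turn":[-0.206,0.087,-0.113],"grip":0},{"xyz":[61,-82,-9],"turn":[-0.309,0.13,-0.17],"grip":0},{"xyz":[81,-109,-12],"turn":[-0.412,0.174,-0.227],"grip":0},{"xyz":[101,-136,-15],"turn":[-0.515,0.217,-0.284],"grip":0},{"xyz":[122,-163,-18],"turn":[-0.618,0.26,-0.34],"grip":0},{"xyz":[142,-191,-21],"turn":[-0.721,0.304,-0.397],"grip":0},{"xyz":[162,-218,-24],"turn":[-0.824,0.347,-0.454],"grip":0},{"xyz":[182,-245,-27],"turn":[-0.927,0.391,-0.511],"grip":0},{"xyz":[203,-272,-30],"turn":[-1.03,0.434,-0.567],"grip":0},{"xyz":[223,-300,-33],"turn":[-1.133,0.478,-0.624],"grip":0},{"xyz":[243,-327,-36],"turn":[-1.236,0.521,-0.681],"grip":0}]'

```text
t: 6.75
tool_pos: [0.4005, 0.0827, 0.4494]
orientation: [-0.03, 1.572, 0.029]
force: [-0.5, -0.2, -0.5]
opening: 0.0005
```

```bash
cat >> fit.py <<'E'
def G(yaw): 
    return Ro.from_euler('z',yaw).as_matrix()@np.array([[0,0,1],[0,1,0],[-1,0,0.]])
E
python3 - <<'E'
from fit import *
s=telemetry.read_state(); print(s['t'],s['q'],s['tool_pos'],s['force'])
save('wrist','w2.png')
for n,c,y in(('L',(.502,.0877),.04),('R',(.4942,-.0462),.07)):
    u=np.array([np.cos(y),np.sin(y)]);v=np.array([-u[1],u[0]])
    P=[[*(np.array(c)+a*.022*u+b*.03*v),.068] for a,b in((-1,1),(1,1),(1,-1),(-1,-1))]
    print(n,proj('wrist',P).round().tolist())
print(plan([.40,.085,.141],G(.04)))
E
```

```text
6.75 [ 0.079 -0.402  1.708 -0.     1.836 -1.53 ] [0.4   0.083 0.449] [-0.499 -0.234 -0.52 ]
L [[275.0, 205.0], [274.0, 233.0], [234.0, 233.0], [233.0, 205.0]]
R [[181.0, 195.0], [184.0, 224.0], [143.0, 225.0], [140.0, 196.0]]
(array([303.386,   2.904,   3.669]), array([ 0.003, -0.01 ,  0.003]))
```

View pics/w2.png

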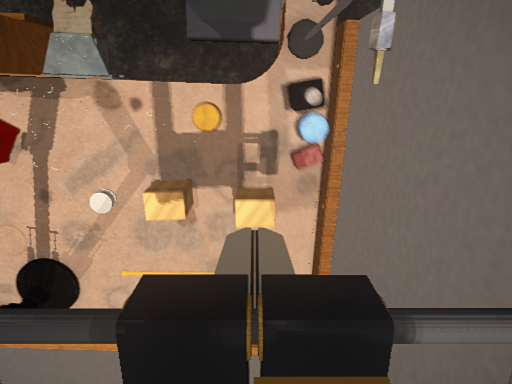

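The wrist view matches the predicted box corners to within about 5 px (L top spans x 235–275, rows 205–228), and the lanes are clear. I'll descend in front of the left box.

Request:
step_arm --commands '[{"xyz":[40,3,4],"turn":[0,-0.01,0],"grip":0},{"xyz":[80,3,8],"turn":[0,-0.01,0],"grip":0},{"xyz":[120,3,12],"turn":[0,-0.01,0],"grip":0},{"xyz":[160,3,16],"turn":[0,-0.01,0],"grip":0},{"xyz":[200,3,20],"turn":[0,-0.01,0],"grip":0},{"xyz":[240,3,24],"turn":[0,-0.01,0],"grip":0},{"xyz":[280,3,28],"turn":[0,-0.01,0],"grip":0},{"xyz":[305,3,32],"turn":[0,-0.01,0],"grip":0},{"xyz":[309,3,38],"turn":[0,-0.01,0],"grip":0},{"xyz":[309,3,40],"turn":[0,-0.01,0],"grip":0}]'

```text
t: 8.05
tool_pos: [0.442, 0.0869, 0.1423]
orientation: [-0.025, 1.559, 0.026]
force: [0.4, -0.4, -0.2]
opening: 0.0005
```

```bash
python3 - <<'E'
from fit import *
s=telemetry.read_state(); print(s['t'],s['q'],s['tool_pos'],s['force'],cv2.Rodrigues(s['orientation'])[0])
print(plan([.51,.0895,.139],G(.04)))
E
```

```text
8.05 [ 0.08  -0.149  2.069 -0.     1.209 -1.523] [0.442 0.087 0.142] [ 0.412 -0.418 -0.205] [[ 0.012 -0.033  0.999]
 [ 0.001  0.999  0.033]
 [-1.     0.     0.012]]
(array([ 4.102,  0.35 , 67.979]), array([-0.007,  0.012, -0.   ]))
```

Push forward about 66 mm in total; contact is expected after about 30 mm.

Request:
step_arm --commands '[{"xyz":[3,0,12],"turn":[0,0.01,0],"grip":0},{"xyz":[3,0,22],"turn":[0,0.01,0],"grip":0},{"xyz":[3,0,28],"turn":[0,0.01,0],"grip":0},{"xyz":[3,0,33],"turn":[0,0.01,0],"grip":0},{"xyz":[3,0,38],"turn":[0,0.01,0],"grip":0},{"xyz":[3,0,43],"turn":[0,0.01,0],"grip":0},{"xyz":[3,0,48],"turn":[0,0.01,0],"grip":0},{"xyz":[3,0,53],"turn":[0,0.01,0],"grip":0},{"xyz":[3,0,58],"turn":[0,0.01,0],"grip":0},{"xyz":[3,0,62],"turn":[0,0.01,0],"grip":0},{"xyz":[3,0,64],"turn":[0,0.01,0],"grip":0}]'

```text
t: 9.43
tool_pos: [0.505, 0.0892, 0.1386]
orientation: [-0.027, 1.57, 0.027]
force: [-0.4, 0.6, 0.0]
opening: 0.0003
```

```bash
python3 - <<'E'
from fit import *
s=telemetry.read_state(); print(s['t'],s['tool_pos'],s['force'])
a=save('scene','s2.png'); b=save('side','d2.png')
A=cv2.resize(a[150:310,110:310],(400,320),interpolation=cv2.INTER_CUBIC);B=cv2.resize(b[130:250,190:340],(400,320),interpolation=cv2.INTER_CUBIC)
cv2.imwrite('pics/c2.png',np.hstack([A,B])[:,:,::-1])
E
```

```text
9.425 [0.505 0.089 0.139] [-0.38   0.57   0.011]
```

View pics/c2.png

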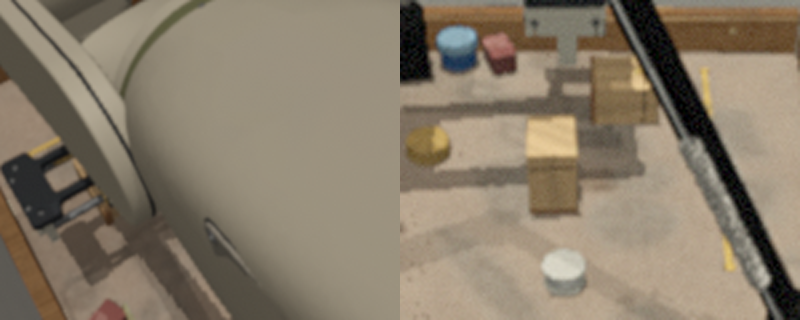

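The side view shows the left box lying on its back and the right one still standing. Next I'll back off and go to the right box's lane.

```bash
python3 - <<'E'
from fit import *
print(plan([.425,-.0495,.139],G(.06)),plan([.5,-.0455,.139],G(.06)))
E
```

```text
(array([  -0.419, -135.849,  -84.582]), array([-0.026,  0.001,  0.   ])) (array([  -0.356, -134.418,   -9.489]), array([-0.026,  0.001,  0.   ]))
```

Request:
step_arm --commands '[{"xyz":[0,0,-30],"turn":[0,0,0],"grip":0},{"xyz":[0,0,-60],"turn":[0,0,0],"grip":0},{"xyz":[0,0,-85],"turn":[-0.01,0,0],"grip":0},{"xyz":[0,-35,-85],"turn":[-0.026,0,0],"grip":0},{"xyz":[0,-70,-85],"turn":[-0.026,0,0],"grip":0},{"xyz":[0,-105,-85],"turn":[-0.026,0,0],"grip":0},{"xyz":[0,-136,-85],"turn":[-0.026,0,0],"grip":0},{"xyz":[0,-136,-85],"turn":[-0.026,0,0],"grip":0},{"xyz":[0,-136,-65],"turn":[-0.026,0,0],"grip":0},{"xyz":[0,-136,-58],"turn":[-0.026,0,0],"grip":0}]'

```text
t: 10.78
tool_pos: [0.452, -0.0481, 0.1388]
orientation: [-0.048, 1.569, 0.047]
force: [-0.3, 0.7, 1.5]
opening: 0.0005
```

Request:
step_arm --commands '[{"xyz":[0,0,5],"turn":[0,0,0],"grip":0},{"xyz":[0,0,10],"turn":[0,0,0],"grip":0},{"xyz":[0,0,15],"turn":[0,0,0],"grip":0},{"xyz":[0,0,20],"turn":[0,0,0],"grip":0},{"xyz":[0,0,25],"turn":[0,0,0],"grip":0},{"xyz":[0,0,30],"turn":[0,0,0],"grip":0},{"xyz":[0,0,35],"turn":[0,0,0],"grip":0},{"xyz":[0,0,40],"turn":[0,0,0],"grip":0},{"xyz":[0,0,45],"turn":[0,0,0],"grip":0},{"xyz":[0,0,49],"turn":[0,0,0],"grip":0},{"xyz":[0,0,49],"turn":[0,0,0],"grip":0}]'

```text
t: 12.15
tool_pos: [0.5006, -0.0457, 0.1387]
orientation: [-0.048, 1.569, 0.047]
force: [-0.2, 0.2, 0.2]
opening: 0.0004
```

```bash
python3 - <<'E'
from fit import *
Rg=G(.03)@Ro.from_rotvec([0,-.6,0]).as_matrix()
print(telemetry.read_state()['tool_pos'])
print(plan([.40,-.048,.139],G(.06)),plan([.3,.03,.30],Rg),Rg)
E
```

```text
[ 0.501 -0.046  0.139]
(array([  -0.375,    3.812, -100.565]), array([0.   , 0.001, 0.   ])) (array([-161.506,   87.621, -195.527]), array([ 0.03 , -0.599, -0.009])) [[ 0.564 -0.03   0.825]
 [ 0.017  1.     0.025]
 [-0.825  0.     0.565]]
```

Request:
step_arm --commands '[{"xyz":[0,0,-40],"turn":[0,0,0],"grip":0},{"xyz":[0,2,-80],"turn":[0,-0.05,0],"grip":0},{"xyz":[-20,15,-110],"turn":[0,-0.12,0],"grip":0},{"xyz":[-50,35,-135],"turn":[0,-0.24,0],"grip":0},{"xyz":[-90,60,-136],"turn":[0,-0.36,0],"grip":0},{"xyz":[-120,80,-136],"turn":[0,-0.48,0],"grip":0},{"xyz":[-141,92,-136],"turn":[0.03,-0.6,0],"grip":0},{"xyz":[-141,92,-136],"turn":[0.03,-0.6,0],"grip":0}]'

```text
t: 13.15
tool_pos: [0.4267, 0.0487, 0.2249]
orientation: [-0.012, 0.987, 0.03]
force: [-0.0, -0.4, 0.1]
opening: 0.0004
```

```bash
python3 - <<'E'
from fit import *
s=telemetry.read_state(); print(s['t'],s['tool_pos'],s['q'])
save('wrist','w3.png')
c=camera_params('wrist');np.save('w3.npy',np.r_[np.ravel(c['rvec']),np.ravel(c['tvec']),np.ravel(c['mtx'])])
E
```

```text
13.15 [0.427 0.049 0.225] [-0.031 -0.893  2.497  0.045  0.955 -1.646]
```

View pics/w3.png

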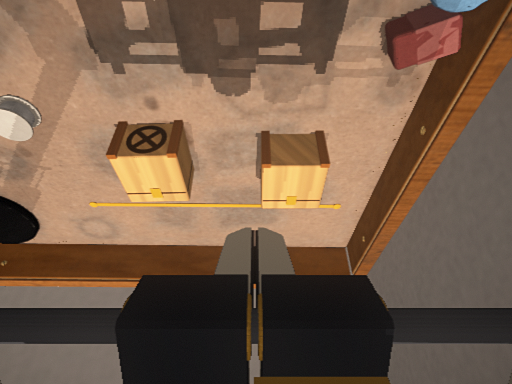

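The stamp is on the right box (ring at image (147,138)), and both boxes lie on their backs. I'll measure both top faces (z=0.044): stamped (110,157), (178,157), (192,198), (130,202); plain (261,165), (328,165), (324,207), (261,208).

```bash
python3 - <<'E'
from fit import *
w=np.load('w3.npy');R=cv2.Rodrigues(w[:3])[0];o=-R.T@w[3:6];K=w[6:].reshape(3,3)
def f(a,z):
    d=R.T@np.linalg.solve(K,[*a,1]);return (o+d*(z-o[2])/d[2])[:2]
for c in [[(110,157),(178,157),(192,198),(130,202)],[(261,165),(328,165),(324,207),(261,208)]]:
    P=np.array([f(p,.044) for p in c]);print(P.tolist(),P.mean(0),np.arctan2(*(P[1]-P[0])[[0,1]]*[-1,1]))
print('line',f((92,205),0),f((340,207),0))
# targets
print(plan([.40,.0,.20],G(.06)),plan([.43,-.05,.12],G(.06)))
E
```

```text
[[0.5202271879667923, -0.06932106176921901], [0.5185661500098234, -0.011413250916545187], [0.5757003687514741, -0.00579480697109741], [0.583975970283528, -0.068358381825084]] [ 0.55  -0.039] 0.02867631498866163
[[0.5264809670736605, 0.059891278289215914], [0.5248031416661392, 0.11871942397897695], [0.5870590292979727, 0.12719507695090335], [0.590561094403065, 0.06294083083616721]] [0.557 0.092] 0.02851306420445812
line [ 0.651 -0.141] [0.646 0.165]
(array([  4.944, -47.736, -36.277]), array([-0.029,  0.582,  0.006])) (array([ 87.303, -98.86 , -56.364]), array([-0.029,  0.582,  0.006]))
```

Sizes and the line position agree with expectations. The stamped box's underside is at x≈0.519, y≈−0.040, yaw ≈0.04, and needs about 96 mm of push.

```bash
python3 - <<'E'
from fit import *
Rg=G(.04)@Ro.from_rotvec([0,-.08,0]).as_matrix()
for p in [[.44,-.043,.20],[.44,-.043,.098]]: print(plan(p,Rg))
E
```

```text
(array([ 26.078, -91.941,  -3.899]), array([-0.01 ,  0.502,  0.   ]))
(array([111.31 , -92.232, -59.928]), array([-0.01 ,  0.502,  0.   ]))
```

The previous target was beyond reach, so I'll make a small move first to see what reference the arm uses.

Request:
step_arm --commands '[{"xyz":[5,0,0],"turn":[0,0.12,0],"grip":0},{"xyz":[10,0,0],"turn":[0,0.24,0],"grip":0},{"xyz":[15,-10,0],"turn":[-0.01,0.36,0],"grip":0},{"xyz":[20,-20,0],"turn":[-0.01,0.5,0],"grip":0},{"xyz":[20,-20,0],"turn":[-0.01,0.5,0],"grip":0}]'

```text
t: 13.82
tool_pos: [0.4378, 0.0271, 0.2058]
orientation: [-0.027, 1.495, 0.03]
force: [0.2, -0.1, 0.2]
opening: 0.0003
```

```bash
python3 - <<'E'
from fit import *
s=telemetry.read_state(); print(s['t'],s['tool_pos'],s['q'])
Rg=G(.04)@Ro.from_rotvec([0,-.08,0]).as_matrix()
for p in [[.44,-.043,.20],[.44,-.043,.098]]: print(plan(p,Rg))
E
```

```text
13.825 [0.438 0.027 0.206] [-0.061 -0.323  2.093  0.008  1.296 -1.67 ]
(array([  5.732, -70.177,  -0.802]), array([-0.003, -0.004, -0.   ]))
(array([107.437, -70.245,  -8.552]), array([-0.003, -0.004, -0.   ]))
```

The reference is the actual pose. Now sideways, then down, then forward.

Request:
step_arm --commands '[{"xyz":[6,-35,0],"turn":[0,0,0],"grip":0},{"xyz":[6,-70,-1],"turn":[0,0,0],"grip":0},{"xyz":[30,-70,-2],"turn":[0,0,0],"grip":0},{"xyz":[60,-70,-5],"turn":[0,0,0],"grip":0},{"xyz":[90,-70,-7],"turn":[0,0,0],"grip":0},{"xyz":[107,-70,-8],"turn":[0,0,0],"grip":0},{"xyz":[107,-70,-8],"turn":[0,0,0],"grip":0}]'

```text
t: 14.7
tool_pos: [0.44, -0.0414, 0.0995]
orientation: [-0.028, 1.489, 0.031]
force: [-0.4, -0.7, -0.5]
opening: 0.0006
```

```bash
python3 - <<'E'
from fit import *
s=telemetry.read_state(); print(s['t'],s['tool_pos'],s['q'],s['force'])
Rg=G(.04)@Ro.from_rotvec([0,-.08,0]).as_matrix()
for p in [[.495,-.0408,.098],[.59,-.037,.098]]: print(plan(p,Rg))
E
```

```text
14.7 [ 0.44  -0.041  0.1  ] [-0.225 -0.164  2.172  0.025  1.054 -1.845] [-0.405 -0.683 -0.528]
(array([ 6.035, -1.456, 54.721]), array([-0.002,  0.002, -0.   ]))
(array([ 13.807,  -1.259, 149.478]), array([-0.002,  0.002, -0.   ]))
```

Request:
step_arm --commands '[{"xyz":[2,-1,25],"turn":[0,0,0],"grip":0},{"xyz":[5,-1,48],"turn":[0,0,0],"grip":0},{"xyz":[6,-1,56],"turn":[0,0,0],"grip":0},{"xyz":[7,-1,63],"turn":[0,0,0],"grip":0},{"xyz":[7,-1,70],"turn":[0,0,0],"grip":0},{"xyz":[8,-1,77],"turn":[0,0,0],"grip":0},{"xyz":[8,-1,84],"turn":[0,0,0],"grip":0},{"xyz":[9,-1,91],"turn":[0,0,0],"grip":0},{"xyz":[9,-1,98],"turn":[0,0,0],"grip":0},{"xyz":[10,-1,105],"turn":[0,0,0],"grip":0},{"xyz":[10,-1,112],"turn":[0,0,0],"grip":0},{"xyz":[11,-1,119],"turn":[0,0,0],"grip":0}]'

```text
t: 16.2
tool_pos: [0.5617, -0.0382, 0.0994]
orientation: [-0.028, 1.488, 0.031]
force: [-2.8, -0.6, 1.3]
opening: 0.0006
```

```bash
python3 - <<'E'
from fit import *
s=telemetry.read_state(); print(s['t'],s['tool_pos'],s['q'],s['force'])
Rg=G(.04)@Ro.from_rotvec([0,-.08,0]).as_matrix()
print(plan([.598,-.037,.098],Rg))
save('side','d3.png');b=cv2.imread('pics/d3.png')[130:250,190:340]
cv2.imwrite('pics/d3c.png',cv2.resize(b,(750,600),interpolation=cv2.INTER_CUBIC))
E
```

```text
16.2 [ 0.562 -0.038  0.099] [-0.168  0.167  1.842  0.019  1.052 -1.786] [-2.847 -0.575  1.26 ]
(array([ 4.352, -0.158, 36.081]), array([-0.002,  0.003,  0.   ]))
```

View pics/d3c.png

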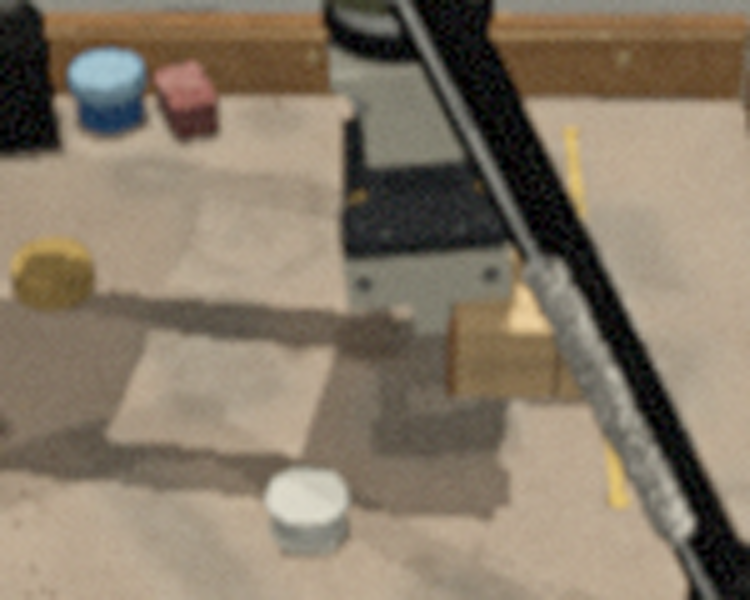

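The box is sliding straight, still on its back (2.8 N). Its near rear bottom edge is at crop (450,395), full image (280,209). I'll work out what remains.

```bash
python3 - <<'E'
from fit import *
print(ray('side',(280,209),0), ray('side',(190+615/5,130+490/5),0))
E
```

```text
[ 0.579 -0.072  0.   ] [ 0.653 -0.136  0.   ]
```

Both estimates put the underside at about 0.577, so 37 mm more; then back off and rise.

Request:
step_arm --commands '[{"xyz":[1,0,7],"turn":[0,0,0],"grip":0},{"xyz":[2,0,14],"turn":[0,0,0],"grip":0},{"xyz":[2,0,21],"turn":[0,0,0],"grip":0},{"xyz":[3,0,28],"turn":[0,0,0],"grip":0},{"xyz":[3,0,33],"turn":[0,0,0],"grip":0},{"xyz":[3,0,37],"turn":[0,0,0],"grip":0},{"xyz":[3,0,37],"turn":[0,0,0],"grip":0},{"xyz":[1,0,10],"turn":[0,0,0],"grip":0},{"xyz":[-5,0,-20],"turn":[0,0,0],"grip":0},{"xyz":[-30,10,-50],"turn":[0,-0.12,0],"grip":0},{"xyz":[-70,40,-90],"turn":[0,-0.24,0],"grip":0},{"xyz":[-110,70,-110],"turn":[0,-0.36,0],"grip":0}]'

```text
t: 17.75
tool_pos: [0.4557, 0.0113, 0.1821]
orientation: [-0.023, 1.181, 0.031]
force: [0.2, 1.2, 1.2]
opening: 0.0007
```

Request:
step_arm --commands '[{"xyz":[0,0,0],"turn":[0,0,0],"grip":0},{"xyz":[0,0,0],"turn":[0,0,0],"grip":0}]'

```text
t: 18.0
tool_pos: [0.4571, 0.0109, 0.1821]
orientation: [-0.025, 1.183, 0.031]
force: [0.3, -0.7, -0.6]
opening: 0.0005
```

```bash
python3 - <<'E'
from fit import *
s=telemetry.read_state(); print(s['t'],s['tool_pos'],s['q'],s['force'])
save('wrist','w4.png')
c=camera_params('wrist');np.save('w4.npy',np.r_[np.ravel(c['rvec']),np.ravel(c['tvec']),np.ravel(c['mtx'])])
E
```

```text
18.0 [0.457 0.011 0.182] [-0.127 -0.518  2.317  0.072  0.96  -1.766] [ 0.325 -0.684 -0.573]
```

View pics/w4.png

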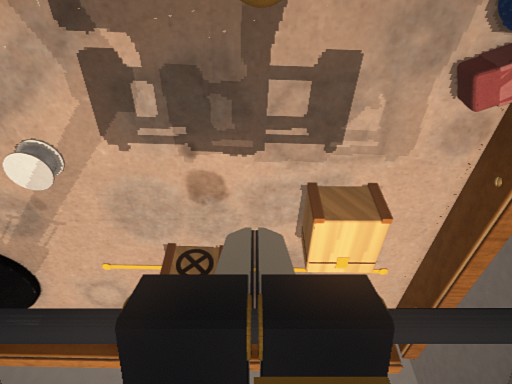

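The stamped box lies on its back with the brass line running under it: bottom edge of its underside at (168,245)–(220,247), line at (108,267)–(160,268). The plain box is unmoved, short of the line.

```bash
python3 - <<'E'
from fit import *
w=np.load('w4.npy');R=cv2.Rodrigues(w[:3])[0];o=-R.T@w[3:6];K=w[6:].reshape(3,3)
def f(a,z):
    d=R.T@np.linalg.solve(K,[*a,1]);return (o+d*(z-o[2])/d[2])[:2]
print(f((168,245),0),f((220,247),0),'line',f((108,267),0),f((160,268),0),f((384,271),0))
print('plain',f((314,221),.044),f((390,221),.044),f((382,272),.044),f((306,272),.044),'spool',f((29,172),.02))
save('side','d4.png');b=cv2.imread('pics/d4.png')[130:250,190:340]
cv2.imwrite('pics/d4c.png',cv2.resize(b,(750,600),interpolation=cv2.INTER_CUBIC))
E
```

```text
[ 0.612 -0.069] [ 0.613 -0.017] line [ 0.65  -0.138] [ 0.65  -0.082] [0.645 0.16 ]
plain [0.528 0.06 ] [0.526 0.118] [0.589 0.129] [0.591 0.063] spool [ 0.509 -0.158]
```

View pics/d4c.png

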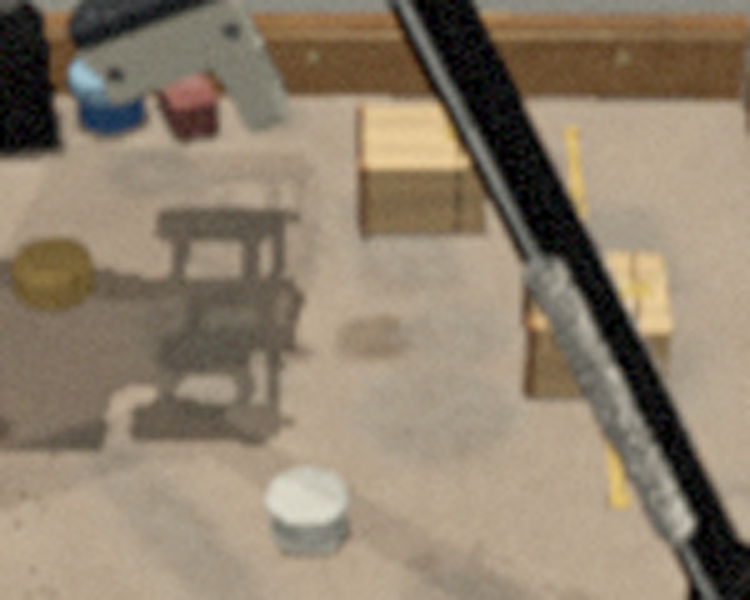

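The side view agrees: both boxes lie flat, the stamped one straddles the line, and the spool and wax are in place. The arm is clear, so I'm handing in.

```bash
python3 -c "
from plant import robot
print(robot.close_job())"
```

```text
the job is handed in; nothing more can be done
None
```

I tipped both boxes onto their backs. The stamp was on the right-hand box, so I pushed that one low along the bench until it lay across the brass line, then backed the arm off. I handed the job in at about 18 s of the 64 s allowed; no verdict was reported.

| Check | Result |
|---|---|
| Stamped box | Middle at x ≈ 0.646 m; line at x ≈ 0.649 m, so about 3 mm short; y ≈ −0.04 m, within the line's length |
| Plain box | Flat on its back, about 89 mm short of the line, about 57 mm from where it stood |
| Solder spool | Measured within about 2 mm of its first position |
| Wax | Looked in place; I did not measure it again |
| Arm | Touching nothing; no wrist reading I took was above about 3 N |

- **Detour:** A desk lamp stood between the arm's start and the boxes, so I swung the arm over the top of it.
- **Reach limit:** One viewing pose went past the arm's reach. The arm stopped at the edge of two joint ranges, and I moved it back before going on.

No final check failed or disagreed.

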